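# Turn the bedside lamp to the open book

### The arm

A 6-joint arm with a two-finger parallel gripper is mounted at the origin on the work surface. World frame = base frame: x ahead of the robot, y to its left, z up, the work surface at z = 0. Lengths are in mm, angles in degrees, forces in N, time in s.
With the tool pointing down it reaches from about 350 to 850 mm from the base axis. Payload 8.1 kg.
Tool frame: the origin (TCP) lies at the very end of the fingers, on their centre line; the grasp point (between the pads) lies 19 mm behind it; z points along the fingers, x is the direction in which the jaws open and shut, and the axes are right-handed (so a half turn about z gives the same grasp; the last joint's range is limited). The gripper opens to 85 mm and grips with 20 to 120 N. Pads are 22 mm wide; open, the fingers measure 114 mm over their backs; the gripper's body (76 mm by 85 mm) begins 54 mm behind the grasp point. The pads swing forward as they close: fully open they stand 13 mm farther back than shut.
Start: joints at [63.404, 7.471, 85.268, -0, 87.261, -4.893], TCP at [221.863, 557.478, 231.292] pointing down, gripper open.
Joint ranges: [-169.43, 169.43], [-51.17, 129.36], [1.28, 143.12], [-76.62, 256.62], [0, 156.53], [-152.29, 152.29]. Speed limits (degrees/s): [136.94, 136.94, 159.86, 180, 180, 180].

### API

Orientations are given as [roll, pitch, yaw] about the fixed x, y, z axes, in that order (R = Rz(yaw) Ry(pitch) Rx(roll)).
In Python, from workcell import ctrl, optics, job, models gives the robot as it stands. The module is installed in compiled form; this text tells all that it offers.
- The arm moves only by the tool drive_tool, never from a script. Its argument "increments" is one flat list of numbers, 7 for each row, row after row: the opening in per cent of the stroke, from 0 (shut) to 100 (fully open), then the shift along the tool's x, y, z in m, then the turn, a rotation vector about the tool's x, y, z in rad. A call has exactly 10 rows; each row is the pose to reach, as a shift and turn from the pose commanded when the call began, along the tool's axes at that moment; what a row does not reach only later rows make up. A row lasts 1/8 s, in which the tool goes at most 62.5 mm and 10.7 degrees, less where a joint would pass 70% of its speed; a pose out of reach is approached as far as the arm can. A call with a gripper value outside its range is refused whole. The fingers move at their own pace and stop on an object; the grip force is fixed at half the most. Time passes only in rows, so rows that repeat a pose let the fingers close, or fill a call up. It gives the time, the measured TCP pose, the force and the opening at its end, in the units of the state.
- ctrl.observe(): the state, without advancing time (a new reading comes with each control period).
- optics.get_image(name): name is "side" or "top" or "wrist"; returns the picture (420x560x3 uint8, blue, green, red); there is no depth.
- optics.calibration(name): a dict with "fx", "fy", "cx", "cy" (pixels), "origin" and "rotation" of the camera in the world; the wrist camera has in their place "tool_from_camera" (4x4, takes a point from camera to tool coordinates, whose origin is the TCP and whose axes are the tool frame's). Camera axes: x right, y up, looking along -z (the intrinsics and any distortion apply to the point x, -y, -z); pixel columns grow to the right and rows downward; lengths in mm; the calibration is good to about 2 mm. A picture is of the moment at which its call begins: read the wrist's pose just before it. calibration takes no time and is no camera call.
- job.job_done(): hands the job in, once; it reports no verdict.
Trained networks look in the newest picture that a camera, given by its name, has taken for a name from the list of things; names that differ only in an ending like _2 or _b are one class to them, and where a whole thing is asked for, a point or a joint stands for the part that bears it (a point fixed in the world has none). Each returns a list of dicts, best first, with "score" (0 to 1); they miss things now and then, are a little off and sometimes report something else, mostly with a low value. They report only what shows in the picture. A call takes as long as a camera call.
- models.recognise(camera, thing): "point" ([x, y, z] in mm, in the coordinates of the camera as it stood for that picture, good to about 4 mm: the middle of the surface that is visible of it).
- models.trace(camera, thing): "region" (420x560 bool, what is visible of it).
- models.mark_of(camera, thing): "point" ([x, y, z] in mm, in the coordinates of the camera as it stood for that picture, good to about 4 mm: a listed point, or the origin of a listed thing).
The state is a dict: "time": time; "qpos": joint angles; "dq": joint speeds; "joint_efforts": joint torques, N m; "tool_pos": TCP position; "tcp_rot": TCP orientation; "wrist_force": force on the tool from outside, world axes, zero at the start; "moment": the same for the moment, N m; "gripper_width": opening from 0.0 (shut) to 1.0 (fully open).
Only numpy, scipy, OpenCV 4.12 (cv2) and the standard library are available. Lean on these libraries where they do the work, as an engineer would, in place of code of your own. Each camera call takes 0.05 s, during which the arm holds its last target. There are 200 camera calls.

### The job

The guest has left a book lying open on one side of the reading lamp. Pull up the lamp's orange plunger knob, turn the lamp's head away from its middle position to the side where the open book lies, and let the plunger drop fully home in the hidden notch on that side (feel for it: its exact place differs), so that the head is locked there. Leave the vases, tumbler, remote and spectacles case where they are.

Things in the scene. Friction and masses are not known exactly. Their poses are not given: they have to be found in the camera images.
- lamp: Reading lamp fixed to the table; origin on its vertical turning axis at table level. White marble foot, 210 mm across, 56 mm tall; on it turns a black disc, 214 mm across, top at z = 72 mm. The lamp's own -x axis points to the knob in the middle position. The foot hides three notches, 15 mm wide: the middle one, and one on each side at an unknown head angle between 0.60 and 0.90 rad
- head (a joint): Angle of the lamp's head about the vertical axis: 0 in the middle notch (start), positive anticlockwise seen from above, which carries the knob towards the lamp's own -y side; free to +-1.15 rad. Turns with about 2 N at the knob once the plunger is clear. In a notch it has about 0.02 rad of play
- plunger (a joint): Lift of the plunger (m): 0 when fully home in a notch, about 0.012 when its foot rides on top of the ring between notches, 0.022 at most. The spring pulls it down with 5 to 8 N
- knob_top (a point): Centre of the top face of the orange plunger knob: an upright cylinder 34 mm across and 60 mm tall on the turntable, 85 mm from the lamp's axis; top at z = 136 mm when home. Its foot is under the disc
- light_bar (a point): Centre of the lamp's teal light bar, 55 mm radially x 190 mm across x 30 mm tall, right above the knob and turning with it; underside at z = 260 mm. It blocks a hand from straight above: come from outside, tilted 25 to 45 degrees. Two 12 mm brass posts stand 50 mm beyond the axis, 70 mm to each side, with arms at z = 280 mm to the bar
- open_book: The open book: white pages in two halves on a blue cover, 180 x 250 x 25 mm, fixed to the table; origin at the centre of its underside. It lies on either side of the lamp (lamp's own +y or -y)
- book_stack: Two closed books stacked, orange below and white above, 160 x 220 x 68 mm, fixed; on the other side. Origin at the centre of its underside
- navy_vase: Dark blue vase with a wide low belly and long neck, 120 mm across, 190 mm tall. A bystander; origin at the centre of its underside
- ochre_vase: Ochre yellow vase, 124 mm across at its shoulder, 155 mm tall. A bystander; origin at the centre of its underside
- tumbler: Clear glass tumbler, 66 mm across, 100 mm tall. A bystander; origin at the centre of its underside
- remote: Black remote control lying flat, 45 x 160 x 18 mm. A bystander; origin at the centre of its underside
- glasses_case: Brown spectacles case, 60 x 160 x 40 mm. A bystander; origin at the centre of its underside

How it is judged:
By the outcome, as a careful person would: the job done as asked, in the order asked, and still so for the second after the job is handed in, with the robot touching nothing.
It also fails if it takes over 38 s, if anything falls off the work surface, if the arm or the gripper's body presses on something with over 40 N, if the wrist force passes 120 N, or if a joint passes its speed limit or range.

## Working session

There is one attempt and no reset: what is moved stays moved. The work goes in short steps, Python scripts to look and compute and a tool call to move; the robot and the scene stay as the last step left them, time stands still between calls to the robot, and variables do not carry over. Pictures are saved under pics/ and viewed, about 8 in all and at most 12, crops included, and the job is handed in when it is done.

Besides the shell and the picture viewer there is one more tool, called after "Request:" as name(argument=value, ...), one argument or row to a line, values as JSON. drive_tool: Moves the arm, as the interface text tells. Its arguments: {"type":"object","properties":{"increments":{"type":"array"}},"required":["increments"]}

```bash
mkdir -p pics
cat > h.py <<'E'
import numpy as np, cv2
from scipy.spatial.transform import Rotation as R
from workcell import ctrl, optics, job, models
def toworld(cam,p):
    c=optics.calibration(cam)
    if cam=="wrist":
        s=ctrl.observe(); q=np.array(c["tool_from_camera"])@np.r_[p,1]
        return R.from_euler("xyz",s["tcp_rot"],degrees=True).apply(q[:3])+s["tool_pos"]
    return np.array(c["rotation"])@np.array(p)+np.array(c["origin"])
E
python3 - <<'E'
from h import *
print(ctrl.observe())
for c in ["top","side"]:
    im=optics.get_image(c); cv2.imwrite(f"pics/{c}0.png",im)
    for t in ["lamp","knob_top","light_bar","open_book","book_stack","navy_vase","ochre_vase","tumbler","remote","glasses_case"]:
        r=models.mark_of(c,t)
        print(c,t,[(round(a["score"],2),toworld(c,a["point"]).round(0).tolist()) for a in r[:2]])
print(ctrl.observe()["time"])
E
```

```text
{'time': 0.0, 'qpos': array([ 6.34037514e+01,  7.51540535e+00,  8.53309088e+01, -1.59070736e-04,
        8.72616028e+01, -4.89252474e+00]), 'dq': array([-0.06969641,  0.05039695,  0.01075006, -0.03874173, -0.08616325,
        0.08141179]), 'joint_efforts': array([-1.14124927e-03, -5.69375145e+01, -5.00567830e+01, -1.54210798e-04,
        1.42360645e-02,  3.71605449e-05]), 'tool_pos': array([221.60647298, 556.9701784 , 230.2257207 ]), 'tcp_rot': array([-1.79990954e+02,  1.07537301e-01,  6.82962924e+01]), 'wrist_force': array([ 0.65505719,  0.70110732, -0.10980114]), 'moment': array([-0.01206599, -0.0090696 ,  0.04927234]), 'gripper_width': 1.0026646418159413}
top lamp []
top knob_top [(0.41, [125792.0, 125462.0, 126949.0])]
top light_bar [(0.95, [112846.0, 112516.0, 114002.0])]
top open_book [(0.71, [138443.0, 138113.0, 139600.0])]
top book_stack [(0.96, [133959.0, 133629.0, 135116.0])]
top navy_vase [(0.63, [142327.0, 141997.0, 143483.0]), (0.6, [137980.0, 137650.0, 139137.0])]
top ochre_vase [(0.97, [138045.0, 137715.0, 139201.0])]
top tumbler [(0.83, [136630.0, 136300.0, 137787.0]), (0.47, [138529.0, 138198.0, 139685.0])]
top remote [(0.82, [137223.0, 136893.0, 138379.0])]
top glasses_case [(0.71, [141105.0, 140775.0, 142261.0])]
side lamp [(0.56, [16407.0, 15118.0, 16903.0])]
side knob_top [(0.48, [11409.0, 10119.0, 11904.0])]
side light_bar [(0.86, [11152.0, 9862.0, 11647.0])]
side open_book [(0.83, [1276.0, -13.0, 1772.0]), (0.27, [11482.0, 10192.0, 11977.0])]
side book_stack [(0.75, [127.0, -1162.0, 623.0])]
side navy_vase [(0.7, [18308.0, 17018.0, 18803.0])]
side ochre_vase [(0.77, [19152.0, 17862.0, 19647.0])]
side tumbler [(0.66, [11299.0, 10009.0, 11794.0])]
side remote [(0.85, [4466.0, 3177.0, 4962.0])]
side glasses_case [(0.55, [11913.0, 10624.0, 12409.0])]
1.1
```

Run:
```python
from h import *
for c in ["top","side","wrist"]: print(optics.calibration(c))
```

```text
{'fx': 468.768836724318, 'fy': 468.768836724318, 'cx': 284.78662946761244, 'cy': 219.28820177779104, 'origin': array([ 343.05909085,   12.92678452, 1499.40812411]), 'rotation': array([  6.82708914,   0.21023488, -91.19579607])}
{'fx': 380.9622520089299, 'fy': 380.9622520089299, 'cx': 276.4504104862071, 'cy': 211.63076082762566, 'origin': array([ 386.33674098, -903.0424124 ,  882.02480719]), 'rotation': array([51.64269099, -1.06805145, -7.39763156])}
{'fx': 347.69191815720075, 'fy': 347.69191815720075, 'cx': 280.7256102632937, 'cy': 211.4380333834554, 'tool_from_camera': array([[ 9.99999972e-01, -1.18888736e-04,  2.03660864e-04,
         5.08749986e-01],
       [-4.62891731e-05, -9.45776131e-01, -3.24819191e-01,
        -8.37194615e+01],
       [ 2.31234927e-04,  3.24819173e-01, -9.45776111e-01,
        -1.43409247e+02],
       [ 0.00000000e+00,  0.00000000e+00,  0.00000000e+00,
         1.00000000e+00]])}
```

View pics/top0.png

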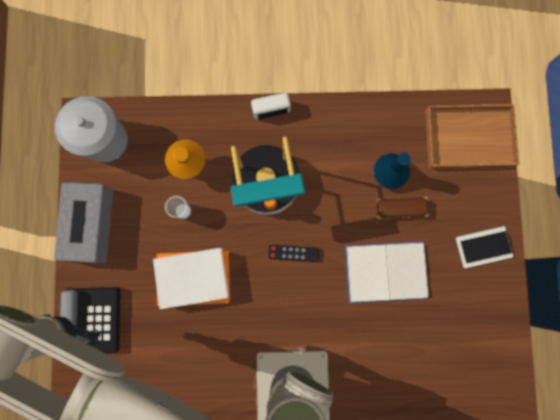

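View pics/side0.png

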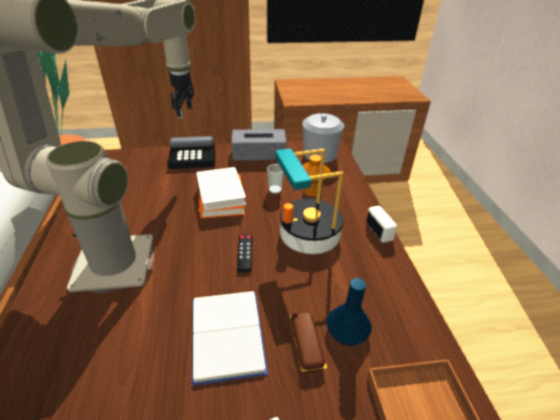

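```bash
sed -i 's/np.array(c\["rotation"\])@np.array(p)+/R.from_euler("xyz",c["rotation"],degrees=True).apply(p)+/' h.py
python3 - <<'E'
from h import *
for c in ["top","side"]:
    optics.get_image(c)
    for t in ["lamp","knob_top","light_bar","open_book","book_stack","navy_vase","tumbler","remote","glasses_case"]:
        r=models.mark_of(c,t)
        print(c,t,[(round(a["score"],2),toworld(c,a["point"]).round(0).tolist()) for a in r[:2]])
print(ctrl.observe()["time"])
c=optics.calibration("top")
for uv in [(270,204),(303,184),(232,194),(268,180)]:
    d=R.from_euler("xyz",c["rotation"],degrees=True).apply([(uv[0]-c["cx"])/c["fx"],-(uv[1]-c["cy"])/c["fy"],-1])
    for z in (72,136,290): print(uv,z,(c["origin"]+d*(z-c["origin"][2])/d[2]).round(0))
E
```

```text
top lamp [(0.56, [644.0, 71.0, 1.0])]
top knob_top [(0.55, [666.0, -326.0, -3.0]), (0.43, [561.0, 57.0, 137.0])]
top light_bar [(0.81, [569.0, 57.0, 283.0])]
top open_book []
top book_stack [(0.75, [340.0, 304.0, 1.0])]
top navy_vase [(0.92, [670.0, -327.0, -4.0]), (0.71, [562.0, 59.0, 136.0])]
top tumbler [(0.62, [560.0, 339.0, 0.0]), (0.58, [645.0, 72.0, 1.0])]
top remote [(0.84, [414.0, -8.0, -1.0]), (0.36, [669.0, -328.0, -7.0])]
top glasses_case [(0.72, [548.0, -359.0, -1.0])]
side lamp [(0.61, [646.0, 66.0, 1.0]), (0.39, [560.0, 345.0, 4.0])]
side knob_top [(0.51, [563.0, 58.0, 134.0])]
side light_bar [(0.72, [572.0, 57.0, 276.0])]
side open_book [(0.86, [346.0, -302.0, 9.0])]
side book_stack [(0.91, [342.0, 307.0, -3.0]), (0.35, [563.0, 55.0, 137.0])]
side navy_vase [(0.7, [672.0, -327.0, 2.0])]
side tumbler [(0.87, [558.0, 342.0, 0.0])]
side remote [(0.75, [418.0, -9.0, 1.0])]
side glasses_case [(0.69, [547.0, -364.0, -2.0])]
2.1
(270, 204) 72 [562.  59.  72.]
(270, 204) 136 [553.  57. 136.]
(270, 204) 290 [529.  52. 290.]
(303, 184) 72 [623. -44.  72.]
(303, 184) 136 [610. -41. 136.]
(303, 184) 290 [580. -35. 290.]
(232, 194) 72 [596. 176.  72.]
(232, 194) 136 [585. 169. 136.]
(232, 194) 290 [557. 151. 290.]
(268, 180) 72 [638.  64.  72.]
(268, 180) 136 [624.  62. 136.]
(268, 180) 290 [593.  56. 290.]
```

```bash
cat >> h.py <<'E'
AX=np.array([645.,69.5]); YAW=np.radians(8.5)
def pose(phi,back=0,z=118,t=40,r=85,dphi=0):
    """pose gripping the knob at head angle phi; hand azimuth offset dphi"""
    a=YAW+phi; k=np.r_[AX-r*np.array([np.cos(a),np.sin(a)]),z]
    b=a+dphi; I=np.array([np.cos(b),np.sin(b),0]); U=np.array([0,0,1.]); t=np.radians(t)
    Z=I*np.sin(t)-U*np.cos(t); Y=I*np.cos(t)+U*np.sin(t)
    return k+Z*(19-back), R.from_matrix(np.c_[np.cross(Y,Z),Y,Z])
def rel(a,b):
    return np.r_[a[1].inv().apply(b[0]-a[0])/1000,(a[1].inv()*b[1]).as_rotvec()].round(4).tolist()
E
python3 - <<'E'
from h import *
s=(np.array([221.863,557.478,231.292]),R.from_euler("xyz",[180,0,68.3],degrees=True))
p=pose(0,140)
print(p[0],p[1].as_euler("xyz",degrees=True),rel(s,p))
E
```

```text
[484.01066734  45.43998303 210.69137762] [140.    0.   98.5] [-0.3788, 0.4329, 0.0206, -0.6816, 0.1839, -0.5053]
```

Request:
drive_tool(
  increments=[100, -0.038, 0.043, 0.002, -0.068, 0.018, -0.05, 100, -0.076, 0.087, 0.004, -0.136, 0.037, -0.101, 100, -0.114, 0.13, 0.006, -0.204, 0.055, -0.152, 100, -0.152, 0.173, 0.008, -0.273, 0.074, -0.202, 100, -0.189, 0.216, 0.01, -0.341, 0.092, -0.253, 100, -0.227, 0.26, 0.012, -0.409, 0.11, -0.303, 100, -0.265, 0.303, 0.014, -0.477, 0.129, -0.354, 100, -0.303, 0.346, 0.016, -0.545, 0.147, -0.404, 100, -0.341, 0.39, 0.019, -0.613, 0.166, -0.455, 100, -0.379, 0.433, 0.021, -0.682, 0.184, -0.505],
)

```text
time: 3.35
tool_pos: [490.5, 66.2, 207.4]
tcp_rot: [142.3, -0.6, 97.8]
wrist_force: [-0.3, 0.2, -0.5]
gripper_width: 0.994
```

Run:
```python
from h import *
optics.get_image("side");optics.get_image("side")
for i in range(3):
    im=optics.get_image("wrist"); 
    r=models.mark_of("wrist","knob_top"); l=models.mark_of("wrist","light_bar")
    for n,q in (("knob",r),("bar",l)): print(n,[(round(a["score"],2),toworld("wrist",a["point"]).round(1).tolist()) for a in q[:2]])
cv2.imwrite("pics/w1.png",im)
s=ctrl.observe();print(s["time"],s["tool_pos"],s["tcp_rot"],s["qpos"])
st=(np.array([221.863,557.478,231.292]),R.from_euler("xyz",[180,0,68.3],degrees=True))
print(rel((s["tool_pos"],R.from_euler("xyz",s["tcp_rot"],degrees=True)),pose(0,140)))
```

```text
knob [(0.81, [556.2, 63.8, 136.8])]
bar []
knob [(0.7, [558.2, 60.2, 134.5])]
bar []
knob [(0.8, [556.9, 56.7, 136.6])]
bar []
3.9 [489.55071837  69.77669475 207.92874599] [142.38052075  -0.69230935  97.97574799] [  -3.3693457   -51.12126722  140.22285181    9.17795917   54.25969322
 -104.0093442 ]
[-0.0233, -0.0052, -0.0078, -0.0415, -0.0037, -0.0147]
```

View pics/w1.png

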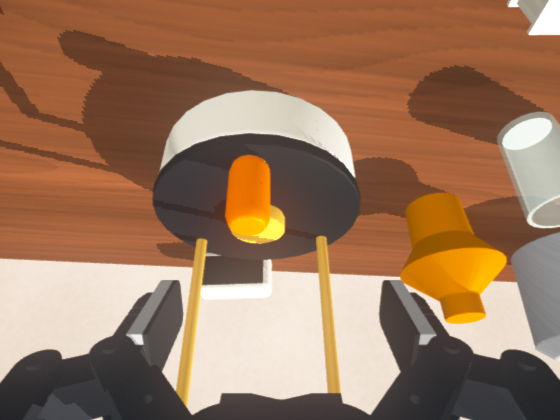

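```bash
cat >> h.py <<'E'
def wr(Rt,Lw,pt,s23):
    """wrist joints for tool pose given j2+j3"""
    w=pt-Lw*Rt.apply([0,0,1]); j1=np.degrees(np.arctan2(w[1],w[0]))
    M=R.from_euler("ZY",[j1,s23],degrees=True).inv()*Rt*R.from_euler("z",-180,degrees=True)
    return np.r_[j1,M.as_euler("ZYZ",degrees=True),np.hypot(w[0],w[1]),w[2]].round(1)
E
python3 - <<'E' 2>/dev/null
from h import *
s=ctrl.observe();q=s["qpos"]
Rt=R.from_euler("xyz",s["tcp_rot"],degrees=True)
Rp=R.from_euler("ZYZYZ",[q[0],q[1]+q[2],q[3],q[4],q[5]+180],degrees=True) if 0 else R.from_euler("ZY",[q[0],q[1]+q[2]],degrees=True)*R.from_euler("ZYZ",[q[3],q[4],q[5]+180],degrees=True)
print("FK rot err deg",np.degrees((Rp.inv()*Rt).magnitude()))
Z=Rt.apply([0,0,1]);t=np.tan(np.radians(q[0]));p=s["tool_pos"]
Lw=(p[1]-t*p[0])/(Z[1]-t*Z[0]); print("Lw",Lw)
print(wr(Rt,Lw,p,q[1]+q[2]))
for off in (0,-15,-25):
  for t in (35,40,45):
    for phi in (0,.6,.9):
      P=pose(phi,0,114,t,85,np.radians(off)); print(off,t,phi,[wr(P[1],Lw,P[0],a).tolist() for a in (85,100)])
E
```

```text
FK rot err deg 3.7167948943518687e-14
Lw 760.2798448472035
[  -3.4    9.2   54.3 -104.    31.   810.1]
0 35 0 [[-2.4, 7.2, 60.7, -102.5, 140.5, 721.2], [-2.4, 8.7, 45.8, -105.1, 140.5, 721.2]]
0 35 0.6 [[-45.7, 35.1, 93.3, -175.9, 388.1, 721.2], [-45.7, 35.5, 81.0, 175.4, 388.1, 721.2]]
0 35 0.9 [[-43.7, 34.7, 101.9, 171.6, 539.7, 721.2], [-43.7, 33.9, 89.5, 163.1, 539.7, 721.2]]
0 40 0 [[-8.6, 13.0, 56.9, -110.4, 90.7, 681.9], [-8.6, 16.2, 42.4, -115.4, 90.7, 681.9]]
0 40 0.6 [[-53.2, 40.2, 97.8, 178.5, 390.2, 681.9], [-53.2, 39.8, 86.2, 168.9, 390.2, 681.9]]
0 40 0.9 [[-48.8, 39.2, 105.9, 168.5, 554.1, 681.9], [-48.8, 37.6, 94.1, 159.1, 554.1, 681.9]]
0 45 0 [[-25.8, 27.8, 58.6, -131.1, 47.2, 638.2], [-25.8, 33.8, 45.7, -140.8, 47.2, 638.2]]
0 45 0.6 [[-60.1, 44.9, 102.7, 174.3, 398.1, 638.2], [-60.1, 43.6, 91.9, 163.8, 398.1, 638.2]]
0 45 0.9 [[-53.4, 43.7, 110.0, 166.6, 571.3, 638.2], [-53.4, 41.0, 98.9, 156.1, 571.3, 638.2]]
-15 35 0 [[37.2, -24.9, 70.0, -42.9, 173.8, 721.2], [37.2, -28.3, 56.6, -35.4, 173.8, 721.2]]
-15 35 0.6 [[-42.1, 32.9, 82.9, -160.6, 279.0, 721.2], [-42.1,
[... 870 characters left out ...]
 60.5, -152.5, 214.1, 721.2]]
-25 35 0.9 [[-44.3, 34.3, 88.0, -168.4, 355.7, 721.2], [-44.3, 35.6, 75.7, -177.1, 355.7, 721.2]]
-25 40 0 [[61.6, -39.1, 86.2, -12.4, 218.6, 681.9], [61.6, -40.7, 74.7, -2.6, 218.6, 681.9]]
-25 40 0.6 [[-46.2, 36.3, 77.7, -156.5, 186.6, 681.9], [-46.2, 39.3, 65.8, -166.1, 186.6, 681.9]]
-25 40 0.9 [[-52.6, 40.0, 92.3, -175.0, 349.9, 681.9], [-52.6, 40.6, 80.9, 175.3, 349.9, 681.9]]
-25 45 0 [[74.2, -45.1, 94.0, -3.1, 213.9, 638.2], [74.2, -45.4, 83.4, 7.6, 213.9, 638.2]]
-25 45 0.6 [[-60.7, 44.0, 85.5, -168.3, 171.2, 638.2], [-60.7, 45.9, 74.9, -179.1, 171.2, 638.2]]
-25 45 0.9 [[-60.4, 45.2, 97.4, 179.7, 351.2, 638.2], [-60.4, 44.8, 86.8, 169.1, 351.2, 638.2]]
```

```bash
python3 - <<'E' 2>/dev/null
from h import *
from scipy.optimize import least_squares
s=ctrl.observe()
S=[(np.array([63.40375,7.51540535,85.3309088,0,87.2616,-4.8925]),np.array([221.60647,556.97018,230.22572])),
   (s["qpos"],s["tool_pos"])]
def fk(x,q):
    d1,o,a2,d4,L=x; q1,q2,q3=np.radians(q[:3])
    r=a2*np.sin(q2)+d4*np.sin(q2+q3); z=d1+a2*np.cos(q2)+d4*np.cos(q2+q3)
    Rt=R.from_euler("ZY",[q[0],q[1]+q[2]],degrees=True)*R.from_euler("ZYZ",[q[3],q[4],q[5]+180],degrees=True)
    return np.array([r*np.cos(q1)-o*np.sin(q1),r*np.sin(q1)+o*np.cos(q1),z])+L*Rt.apply([0,0,1])
f=least_squares(lambda x:np.r_[fk(x,S[0][0])-S[0][1],fk(x,S[1][0])-S[1][1]],[250,50,400,500,300])
print(f.x,f.fun)
E
```

```text
[260.66199099  51.02238114 366.98509916 550.83307359 367.53625555] [ 0.25346135  0.11171758 -0.61952018 -0.24279717  0.19122523  0.61952018]
```

```bash
cat >> h.py <<'E'
X=[260.66,51.02,366.99,550.83,367.54]
LO=np.array([-169.43,-51.17,1.28,-76.62,0,-152.29]);HI=np.array([169.43,129.36,143.12,256.62,156.53,152.29])
def ik(P):
    d1,o,a2,d4,L=X; w=P[0]-L*P[1].apply([0,0,1]); rr=np.hypot(w[0],w[1])
    r=np.sqrt(rr*rr-o*o); q1=np.arctan2(w[1],w[0])-np.arctan2(o,r); z=w[2]-d1
    c=(r*r+z*z-a2*a2-d4*d4)/(2*a2*d4)
    if abs(c)>1: return None
    q3=np.arccos(c); q2=np.arctan2(r,z)-np.arctan2(d4*np.sin(q3),a2+d4*np.cos(q3))
    q=np.degrees([q1,q2,q3])
    M=R.from_euler("ZY",[q[0],q[1]+q[2]],degrees=True).inv()*P[1]*R.from_euler("z",-180,degrees=True)
    e=M.as_euler("ZYZ",degrees=True)
    return np.r_[q,e]
def marg(q): return None if q is None else np.minimum(q-LO,HI-q)
E
python3 - <<'E' 2>/dev/null
from h import *
print(ik((ctrl.observe()["tool_pos"],R.from_euler("xyz",ctrl.observe()["tcp_rot"],degrees=True))).round(1))
for t in (30,35,40,45):
  for off in (0,-10,-20):
    out=[]
    for phi,b,z in ((0,0,114),(0,60,114),(0,100,114),(0,0,131),(.5,0,131),(.7,0,126),(.9,0,126),(.7,60,114)):
      m=marg(ik(pose(phi,b,z,t,85,np.radians(off)))); i=m.argmin(); out.append(f"j{i+1}:{m[i]:.0f}")
    print(t,off,out)
print(ik(pose(.8,0,126,40,85,0)).round(0))
E
```

```text
[  -3.4  -51.1  140.3    9.2   54.2 -104.1]
30 0 ['j3:12', 'j3:12', 'j3:12', 'j3:13', 'j6:-7', 'j6:-21', 'j6:-23', 'j6:-21']
30 -10 ['j3:12', 'j3:12', 'j3:12', 'j3:14', 'j6:7', 'j6:-10', 'j6:-23', 'j6:-10']
30 -20 ['j3:14', 'j3:13', 'j3:14', 'j3:15', 'j3:16', 'j6:3', 'j6:-12', 'j6:3']
35 0 ['j3:8', 'j3:6', 'j3:6', 'j3:9', 'j6:-14', 'j6:-27', 'j6:-18', 'j6:-28']
35 -10 ['j3:8', 'j3:6', 'j3:6', 'j3:9', 'j6:-0', 'j6:-17', 'j6:-26', 'j6:-17']
35 -20 ['j3:10', 'j3:8', 'j3:8', 'j3:10', 'j3:12', 'j6:-4', 'j6:-19', 'j6:-4']
40 0 ['j3:3', 'j3:0', 'j3:-1', 'j3:4', 'j6:-21', 'j6:-22', 'j6:-13', 'j6:-21']
40 -10 ['j3:3', 'j3:1', 'j3:0', 'j3:4', 'j6:-8', 'j6:-24', 'j6:-20', 'j6:-24']
40 -20 ['j3:5', 'j3:3', 'j3:3', 'j3:6', 'j3:8', 'j6:-13', 'j6:-26', 'j6:-12']
45 0 ['j3:-2', 'j3:-5', 'j3:-7', 'j3:-1', 'j6:-26', 'j6:-15', 'j6:-8', 'j6:-15']
45 -10 ['j3:-1', 'j3:-5', 'j3:-6', 'j3:-0', 'j6:-17', 'j6:-23', 'j6:-14', 'j6:-24']
45 -20 ['j3:1', 'j3:-2', 'j3:-3', 'j3:2', 'j6:-1', 'j6:-21', 'j6:-22', 'j6:-20']
[-27.  -0. 116.  44.  66. 169.]
```

```bash
python3 - <<'E' 2>/dev/null
from h import *
im=optics.get_image("side"); cv2.imwrite("pics/s2.png",cv2.resize(im[0:280,100:400],None,fx=2,fy=2,interpolation=cv2.INTER_CUBIC))
s=ctrl.observe(); c=optics.calibration("side"); T=optics.calibration("wrist")["tool_from_camera"]
p=R.from_euler("xyz",s["tcp_rot"],degrees=True).apply(T[:3,3])+s["tool_pos"]
v=R.from_euler("xyz",c["rotation"],degrees=True).inv().apply(p-c["origin"])
print(p,2*(c["cx"]+c["fx"]*v[0]/-v[2]-100),2*(c["cy"]+c["fy"]*v[1]/v[2]))
for t in (33,35,38):
    out=[]
    for phi,b,z in ((0,0,112),(0,60,112),(0,100,112),(0,0,128),(.5,0,128),(.7,0,124),(.9,0,124),(.7,80,112),(.9,80,112)):
      P=pose(phi,b,z,t); q=ik((P[0],P[1]*R.from_euler("z",180,degrees=True))); m=marg(q);i=m.argmin(); out.append(f"j{i+1}:{m[i]:.0f} q6 {q[5]:.0f}")
    print(t,out)
E
```

```text
[337.95896823  48.08289191 270.52628603] 228.35015552427427 351.65745465363796
33 ['j3:9 q6 71', 'j3:8 q6 72', 'j3:8 q6 72', 'j3:10 q6 72', 'j3:19 q6 17', 'j3:26 q6 3', 'j3:34 q6 -8', 'j3:27 q6 3', 'j3:36 q6 -8']
35 ['j3:7 q6 70', 'j3:6 q6 71', 'j3:6 q6 71', 'j3:8 q6 71', 'j3:18 q6 14', 'j3:25 q6 0', 'j3:34 q6 -10', 'j3:26 q6 0', 'j3:36 q6 -10']
38 ['j3:5 q6 67', 'j3:2 q6 69', 'j3:2 q6 69', 'j3:6 q6 68', 'j3:16 q6 9', 'j3:24 q6 -4', 'j3:33 q6 -13', 'j3:24 q6 -4', 'j3:35 q6 -13']
```

View pics/s2.png

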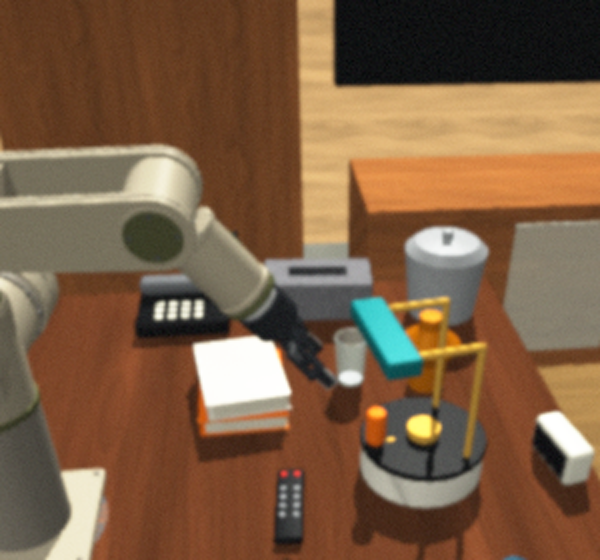

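```bash
cat >> h.py <<'E'
F=R.from_euler("z",180,degrees=True)
def fp(*a,**k):
    p=pose(*a,**k); return p[0],p[1]*F
def cur():
    s=ctrl.observe(); return np.array(s["tool_pos"]),R.from_euler("xyz",s["tcp_rot"],degrees=True)
E
python3 - <<'E' 2>/dev/null
from h import *
c=cur(); p=pose(0,80,112,36); print(rel(c,p), rel(c,fp(0,80,112,36)), p[0])
h=(p[0],p[1]*R.from_euler("z",90,degrees=True)); print(rel(c,h), rel(h,fp(0,80,112,36)))
E
```

```text
[-0.0233, -0.002, 0.0568, 0.0282, -0.004, -0.0149] [-0.0233, -0.002, 0.0568, -0.0062, -0.044, 3.1264] [525.47258635  51.63650834 161.35003666]
[-0.0233, -0.002, 0.0568, 0.0189, -0.0252, 1.5558] [0.0, 0.0, 0.0, -0.0, -0.0, 1.5708]
```

Request:
drive_tool(
  increments=[100, -0.002, 0, 0.005, 0.002, -0.003, 0.16, 100, -0.005, 0, 0.011, 0.004, -0.005, 0.32, 100, -0.007, -0.001, 0.017, 0.006, -0.008, 0.48, 100, -0.009, -0.001, 0.023, 0.008, -0.01, 0.64, 100, -0.012, -0.001, 0.028, 0.01, -0.013, 0.8, 100, -0.014, -0.001, 0.034, 0.012, -0.015, 0.96, 100, -0.016, -0.001, 0.04, 0.014, -0.018, 1.12, 100, -0.019, -0.002, 0.045, 0.016, -0.02, 1.28, 100, -0.021, -0.002, 0.051, 0.018, -0.023, 1.44, 100, -0.023, -0.002, 0.057, 0.019, -0.025, 1.556],
)

```text
time: 5.2
tool_pos: [525.1, 51.3, 159.9]
tcp_rot: [-179.8, -35.9, 8.1]
wrist_force: [-2.1, 0.1, -1.7]
gripper_width: 1.003
```

```bash
python3 - <<'E' 2>/dev/null
from h import *
c=cur(); print(ctrl.observe()["time"],c[0],rel(c,fp(0,80,112,36)),ctrl.observe()["qpos"].round(1))
E
```

```text
5.2 [525.09558553  51.28063162 159.9469019 ] [0.0012, -0.0003, -0.0009, 0.0015, 0.0014, 1.565] [ -5.8 -37.5 137.4  11.7  45.7 -19.5]
```

Request:
drive_tool(
  increments=[100, 0, 0, 0, 0, 0, 0.16, 100, 0, 0, 0, 0, 0, 0.32, 100, 0, 0, 0, 0, 0, 0.48, 100, 0, 0, 0, 0, 0, 0.64, 100, 0, 0, 0, 0, 0, 0.8, 100, 0, 0, 0, 0, 0, 0.96, 100, 0, 0, 0, 0, 0, 1.12, 100, 0, 0, 0, 0, 0, 1.28, 100, 0, 0, 0, 0, 0, 1.44, 100, 0, 0, 0, 0, 0, 1.571],
)

```text
time: 6.45
tool_pos: [525.6, 51.2, 161.0]
tcp_rot: [-144.0, 0.2, -81.8]
wrist_force: [0.1, 1.0, 0.7]
gripper_width: 1.0
```

```bash
python3 - <<'E' 2>/dev/null
from h import *
for i in range(2):
    im=optics.get_image("wrist") 
    for cam in ("wrist",):
        r=models.mark_of(cam,"knob_top"); print([(round(a["score"],2),toworld(cam,a["point"]).round(1).tolist()) for a in r[:2]])
cv2.imwrite("pics/w3.png",im)
s=ctrl.observe(); c=cur(); print(s["time"],c[0],rel(c,fp(0,0,112,36)),s["qpos"].round(1))
E
```

```text
[(0.77, [560.1, 54.2, 138.1])]
[(0.95, [556.3, 56.3, 136.5])]
6.65 [525.63757163  50.86086109 161.02353329] [-0.0009, -0.0002, 0.0797, 0.0, -0.001, 0.0013] [ -5.8 -37.6 137.3  11.6  45.7  70.1]
```

View pics/w3.png

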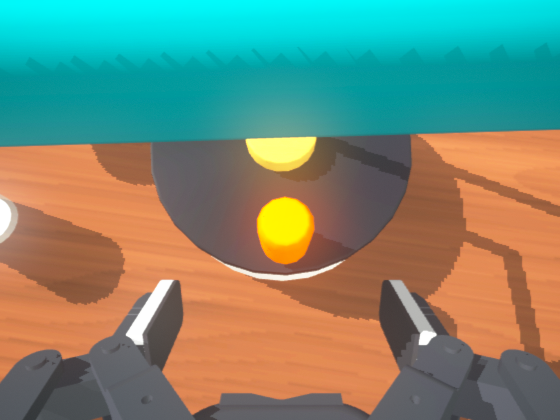

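Request:
drive_tool(
  increments=[100, 0, 0, 0.015, 0, 0, 0, 100, 0, 0, 0.03, 0, 0, 0, 100, 0.001, 0, 0.045, 0, 0, 0, 100, 0.001, 0, 0.06, 0, 0, 0, 100, 0.001, 0, 0.07, 0, 0, 0, 100, 0.001, 0, 0.08, 0, 0, 0, 100, 0.001, 0, 0.08, 0, 0, 0, 0, 0.001, 0, 0.08, 0, 0, 0, 0, 0.001, 0, 0.08, 0, 0, 0, 0, 0.001, 0, 0.08, 0, 0, 0],
)

```text
time: 7.9
tool_pos: [572.6, 56.0, 96.9]
tcp_rot: [-143.9, -0.0, -81.7]
wrist_force: [-14.6, 4.8, 18.2]
gripper_width: 0.382
```

```bash
python3 - <<'E' 2>/dev/null
from h import *
U=cur()[1].inv().apply([0,0,1]); print(U, cur()[0], ctrl.observe()["wrist_force"])
E
```

```text
[ 1.59936641e-04 -5.88564760e-01 -8.08450059e-01] [572.58786078  56.02801883  96.8968753 ] [-14.64984678   4.78245308  18.1737408 ]
```

Request:
drive_tool(
  increments=[0, 0, 0, 0, 0, 0, 0, 0, 0, -0.002, -0.0027, 0, 0, 0, 0, 0, -0.004, -0.0055, 0, 0, 0, 0, 0, -0.006, -0.008, 0, 0, 0, 0, 0, -0.008, -0.011, 0, 0, 0, 0, 0, -0.01, -0.0137, 0, 0, 0, 0, 0, -0.01, -0.0137, 0, 0, 0, 0, 0, -0.01, -0.0137, 0, 0, 0, 0, 0, -0.01, -0.0137, 0, 0, 0, 0, 0, -0.01, -0.0137, 0, 0, 0],
)

```text
time: 9.15
tool_pos: [572.1, 55.9, 112.7]
tcp_rot: [-144.0, 0.0, -81.7]
wrist_force: [7.4, -0.9, -7.5]
gripper_width: 0.382
```

```bash
python3 - <<'E' 2>/dev/null
from h import *
for cam in ("side","wrist"):
    im=optics.get_image(cam); r=models.mark_of(cam,"knob_top"); print([(round(a["score"],2),toworld(cam,a["point"]).round(1).tolist()) for a in r[:2]])
    cv2.imwrite(f"pics/{cam}4.png",im)
s=ctrl.observe();c=cur(); print(s["time"],c[0],s["wrist_force"],s["gripper_width"])
# rotate about lamp axis from current pose
for f in (.1,.2,.3,.4,.5):
    Q=R.from_euler("z",f); ax=np.r_[AX,0]; print(f,rel(c,(ax+Q.apply(c[0]-ax),Q*c[1])))
E
```

```text
[(0.46, [561.9, 56.0, 151.1])]
[(0.82, [558.6, 56.9, 151.5])]
9.35 [572.12093956  55.93918814 112.67170242] [ 7.67758095 -0.67117718 -8.39320126] 0.38504760162605073
0.1 [0.0074, -0.0005, 0.0004, -0.0, -0.0587, -0.0809]
0.2 [0.0147, -0.0017, 0.0012, -0.0001, -0.1175, -0.1619]
0.3 [0.0218, -0.0034, 0.0024, -0.0001, -0.1762, -0.2428]
0.4 [0.0286, -0.0056, 0.0041, -0.0001, -0.2349, -0.3237]
0.5 [0.0352, -0.0085, 0.0061, -0.0001, -0.2937, -0.4047]
```

Request:
drive_tool(
  increments=[0, 0.0037, -0.0002, 0.0002, 0, -0.029, -0.04, 0, 0.0074, -0.0005, 0.0004, 0, -0.059, -0.081, 0, 0.0111, -0.001, 0.0008, 0, -0.088, -0.121, 0, 0.0147, -0.0017, 0.0012, 0, -0.117, -0.162, 0, 0.0183, -0.0025, 0.0018, 0, -0.147, -0.202, 0, 0.0218, -0.0034, 0.0024, 0, -0.176, -0.243, 0, 0.0252, -0.0044, 0.0032, 0, -0.206, -0.283, 0, 0.0286, -0.0056, 0.0041, 0, -0.235, -0.324, 0, 0.0319, -0.007, 0.005, 0, -0.264, -0.364, 0, 0.0352, -0.0085, 0.0061, 0, -0.294, -0.405],
)

```text
time: 10.6
tool_pos: [587.3, 22.4, 112.1]
tcp_rot: [-144.1, 0.0, -53.0]
wrist_force: [3.2, -0.9, -9.2]
gripper_width: 0.381
```

```bash
python3 - <<'E' 2>/dev/null
from h import *
for cam in ("side","wrist","top"):
    im=optics.get_image(cam)
    for t in ("knob_top","light_bar"):
      for a in models.mark_of(cam,t)[:1]:
        p=toworld(cam,a["point"]); d=AX-p[:2]; print(cam,t,round(a["score"],2),p.round(1).tolist(),"phi",(np.arctan2(d[1],d[0])-YAW).round(3),"r",np.hypot(*d).round(0))
    cv2.imwrite(f"pics/{cam}5.png",im)
s=ctrl.observe();c=cur(); print(s["time"],c[0],s["wrist_force"],s["gripper_width"],s["qpos"].round(0))
E
```

```text
side light_bar 0.61 [587.5, 21.1, 275.5] phi 0.551 r 75.0
wrist knob_top 0.91 [571.5, 19.9, 151.4] phi 0.445 r 89.0
top knob_top 0.53 [579.5, 18.0, 150.6] phi 0.518 r 83.0
top light_bar 0.59 [584.2, 18.7, 280.6] phi 0.548 r 79.0
11.05 [587.393431    22.4782669  112.75666401] [ 1.70705532 -6.08204282 -8.09701479] 0.3822932392262004 [-21.  -9. 122.  39.  53.  12.]
```

View pics/side5.png

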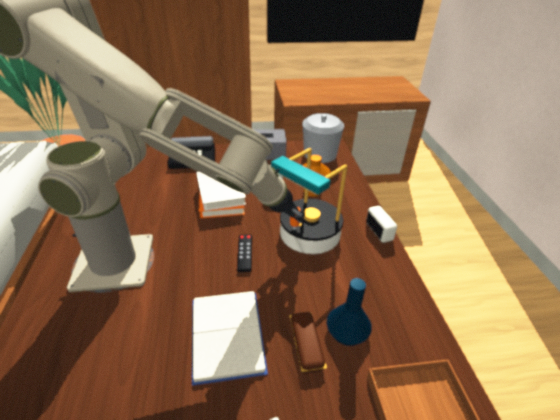

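```bash
cat >> h.py <<'E'
def rot(c,f,dz=0):
    Q=R.from_euler("z",f); ax=np.r_[AX,0]; return rel(c,(ax+Q.apply(c[0]-ax)+[0,0,dz],Q*c[1]))
E
python3 - <<'E' 2>/dev/null
from h import *
c=cur()
for f in (0,.03,.06,.09,.12): print(f,rot(c,f,-8))
E
```

```text
0 [-0.0, 0.0047, 0.0065, 0.0, 0.0, 0.0]
0.03 [0.0022, 0.0046, 0.0065, 0.0, -0.0176, -0.0243]
0.06 [0.0044, 0.0044, 0.0067, 0.0, -0.0352, -0.0486]
0.09 [0.0067, 0.0042, 0.0068, 0.0, -0.0528, -0.0729]
0.12 [0.0089, 0.004, 0.007, 0.0001, -0.0704, -0.0972]
```

Request:
drive_tool(
  increments=[48, 0, 0, 0, 0, 0, 0, 48, 0, 0, 0, 0, 0, 0, 48, 0, 0, 0, 0, 0, 0, 48, 0, 0.0024, 0.0033, 0, 0, 0, 48, 0, 0.0047, 0.0065, 0, 0, 0, 48, 0.0015, 0.0046, 0.0065, 0, -0.012, -0.016, 48, 0.003, 0.0045, 0.0066, 0, -0.023, -0.032, 48, 0.0044, 0.0044, 0.0067, 0, -0.035, -0.049, 48, 0.0059, 0.0043, 0.0067, 0, -0.047, -0.065, 48, 0.0074, 0.0042, 0.0068, 0, -0.059, -0.081],
)

```text
time: 12.3
tool_pos: [592.0, 18.9, 105.1]
tcp_rot: [-144.0, 0.2, -47.1]
wrist_force: [-4.1, 8.2, 3.2]
gripper_width: 0.481
```

```bash
cat > m.py <<'E'
from h import *
import sys
def phis(cams=("wrist",)):
  for cam in cams:
    im=optics.get_image(cam); cv2.imwrite(f"pics/{cam}_{ctrl.observe()['time']:.2f}.png",im)
    for a in models.mark_of(cam,"knob_top")[:1]:
        p=toworld(cam,a["point"]); d=AX-p[:2]; print(cam,round(a["score"],2),p.round(1).tolist(),"phi",(np.arctan2(d[1],d[0])-YAW).round(3),"r",np.hypot(*d).round(0))
phis(sys.argv[1:] or ("wrist",))
s=ctrl.observe();c=cur(); t=c[1].inv().apply(s["wrist_force"])
d=AX-c[0][:2]
print(s["time"],c[0].round(1),"Fworld",s["wrist_force"].round(1),"Ftool",t.round(1),s["gripper_width"].round(3),"handphi",(np.arctan2(*c[1].apply([0,0,1])[[1,0]])-YAW).round(3))
for f in (.04,.08): print(f,rot(c,f))
E
python3 m.py wrist top 2>/dev/null
```

```text
wrist 0.66 [574.7, 15.7, 148.4] phi 0.505 r 89.0
top 0.38 [579.2, 15.0, 149.0] phi 0.543 r 86.0
```

```bash
sed -i 's/s\["gripper_width"\].round(3)/round(s["gripper_width"],3)/' m.py
python3 m.py wrist
```

```text
wrist 0.75 [574.7, 14.7, 146.6] phi 0.514 r 89.0
12.6 [592.7  17.3 105.2] Fworld [ 0.6  2.3 -0.8] Ftool [-1.3 -1.2  1.8] 0.482 handphi 0.598
0.04 [0.0029, -0.0001, 0.0001, -0.0, -0.0235, -0.0324]
0.08 [0.0059, -0.0004, 0.0003, -0.0, -0.047, -0.0647]
```

Request:
drive_tool(
  increments=[48, 0.0007, 0, 0, 0, -0.006, -0.008, 48, 0.0015, 0, 0, 0, -0.012, -0.016, 48, 0.0022, 0, 0, 0, -0.018, -0.024, 48, 0.0029, -0.0001, 0.0001, 0, -0.0235, -0.0324, 48, 0.0037, -0.0001, 0.0001, 0, -0.029, -0.04, 48, 0.0044, -0.0002, 0.0002, 0, -0.035, -0.048, 48, 0.0052, -0.0003, 0.0002, 0, -0.041, -0.056, 48, 0.0059, -0.0004, 0.0003, 0, -0.047, -0.0647, 48, 0.0059, -0.0004, 0.0003, 0, -0.047, -0.0647, 48, 0.0059, -0.0004, 0.0003, 0, -0.047, -0.0647],
)

```text
time: 13.85
tool_pos: [597.8, 12.6, 105.8]
tcp_rot: [-144.0, -0.1, -42.7]
wrist_force: [-0.8, 0.6, -0.5]
gripper_width: 0.482
```

```bash
python3 m.py wrist
```

```text
wrist 0.67 [584.1, 6.1, 135.3] phi 0.658 r 88.0
13.95 [597.6  12.8 105.7] Fworld [-0.2  1.  -0.1] Ftool [-0.8 -0.4  0.4] 0.479 handphi 0.676
0.04 [0.0029, -0.0002, 0.0001, 0.0, -0.0235, -0.0324]
0.08 [0.0059, -0.0004, 0.0003, 0.0001, -0.047, -0.0647]
```

Request:
drive_tool(
  increments=[48, 0.0007, 0, 0, 0, -0.006, -0.008, 48, 0.0015, 0, 0, 0, -0.012, -0.016, 48, 0.0022, 0, 0, 0, -0.018, -0.024, 48, 0.0029, -0.0001, 0.0001, 0, -0.0235, -0.0324, 48, 0.0037, -0.0001, 0.0001, 0, -0.029, -0.04, 48, 0.0044, -0.0002, 0.0002, 0, -0.035, -0.048, 48, 0.0044, -0.0002, 0.0002, 0, -0.035, -0.048, 48, 0.0044, -0.0002, 0.0002, 0, -0.035, -0.048, 48, 0.0044, -0.0002, 0.0002, 0, -0.035, -0.048, 48, 0.0044, -0.0002, 0.0002, 0, -0.035, -0.048],
)

```text
time: 15.2
tool_pos: [600.5, 10.5, 105.2]
tcp_rot: [-144.0, 0.0, -39.3]
wrist_force: [-1.5, 1.0, 0.2]
gripper_width: 0.479
```

```bash
python3 m.py wrist side top; cp pics/wrist_15.2*.png pics/wq.png; ls pics
```

```text
wrist 0.67 [585.9, 5.1, 134.4] phi 0.681 r 87.0
side 0.6 [592.3, 7.9, 137.3] phi 0.715 r 81.0
top 0.55 [589.6, 5.9, 138.6] phi 0.706 r 84.0
15.5 [600.5  10.5 105.2] Fworld [-1.7  0.2 -0.4] Ftool [-1.5  1.  -0.2] 0.479 handphi 0.737
0.04 [0.003, -0.0001, 0.0001, -0.0, -0.0235, -0.0324]
0.08 [0.0059, -0.0004, 0.0003, -0.0, -0.047, -0.0647]
s2.png
side0.png
side4.png
side5.png
side_15.35.png
top0.png
top5.png
top_12.45.png
top_15.45.png
w1.png
w3.png
wq.png
wrist4.png
wrist5.png
wrist_12.35.png
wrist_12.55.png
wrist_13.90.png
wrist_15.25.png
```

Request:
drive_tool(
  increments=[48, 0.0007, 0, 0, 0, -0.006, -0.008, 48, 0.0015, 0, 0, 0, -0.012, -0.016, 48, 0.0022, 0, 0, 0, -0.018, -0.024, 48, 0.0029, -0.0001, 0.0001, 0, -0.0235, -0.0324, 48, 0.0037, -0.0001, 0.0001, 0, -0.029, -0.04, 48, 0.0037, -0.0001, 0.0001, 0, -0.029, -0.04, 48, 0.0037, -0.0001, 0.0001, 0, -0.029, -0.04, 48, 0.0037, -0.0001, 0.0001, 0, -0.029, -0.04, 48, 0.0037, -0.0001, 0.0001, 0, -0.029, -0.04, 48, 0.0037, -0.0001, 0.0001, 0, -0.029, -0.04],
)

```text
time: 16.75
tool_pos: [602.3, 9.8, 105.1]
tcp_rot: [-143.9, 0.2, -36.3]
wrist_force: [-8.8, 5.9, 6.4]
gripper_width: 0.48
```

```bash
python3 m.py wrist
```

```text
wrist 0.94 [588.7, 4.6, 135.0] phi 0.707 r 86.0
16.85 [602.3   9.9 105.1] Fworld [-9.7  5.8  6.6] Ftool [-11.2  -3.   -5.9] 0.482 handphi 0.794
0.04 [0.0029, -0.0001, 0.0, -0.0001, -0.0235, -0.0323]
0.08 [0.0059, -0.0003, 0.0002, -0.0003, -0.0471, -0.0647]
```

Request:
drive_tool(
  increments=[48, -0.0035, 0, 0, 0, 0, 0, 48, -0.0055, 0, 0, 0, 0, 0, 80, -0.0055, 0, 0, 0, 0, 0, 100, -0.0055, 0, 0, 0, 0, 0, 100, -0.0055, 0, -0.01, 0, 0, 0, 100, -0.0055, 0, -0.03, 0, 0, 0, 100, -0.0055, 0, -0.05, 0, 0, 0, 100, -0.0055, 0, -0.075, 0, 0, 0, 100, -0.0055, 0, -0.1, 0, 0, 0, 100, -0.0055, 0, -0.125, 0, 0, 0],
)

```text
time: 18.1
tool_pos: [555.0, -48.4, 207.6]
tcp_rot: [-144.0, -0.0, -36.5]
wrist_force: [1.2, 1.3, 0.3]
gripper_width: 1.001
```

```bash
python3 m.py wrist side top
python3 - <<'E'
from h import *
for t in ["navy_vase","ochre_vase","tumbler","remote","glasses_case"]:
    optics.get_image("top")
    for a in models.mark_of("top",t)[:1]: print(t,toworld("top",a["point"]).round(0))
    if t=="navy_vase":
        im=optics.get_image("side"); cv2.imwrite("pics/sf.png",cv2.resize(im[130:350,180:460],None,fx=2.5,fy=2.5))
print(ctrl.observe()["time"])
E
```

```text
wrist 0.71 [589.6, 4.7, 137.5] phi 0.716 r 85.0
side 0.45 [594.3, 6.3, 134.2] phi 0.746 r 81.0
top 0.38 [410.8, -9.6, -1.9] phi 0.177 r 247.0
18.4 [555.1 -47.1 205.3] Fworld [-0.1  0.1  0.6] Ftool [-0.1 -0.4 -0.5] 0.998 handphi 0.789
0.04 [0.0059, -0.0, -0.0, -0.0001, -0.0235, -0.0324]
0.08 [0.0118, -0.0002, 0.0001, -0.0001, -0.047, -0.0647]
navy_vase [ 670. -327.   -4.]
ochre_vase [709. 321.  -2.]
tumbler [560. 342.  -2.]
remote [409.  -8.  -1.]
glasses_case [ 549. -359.    0.]
18.95
```

View pics/sf.png

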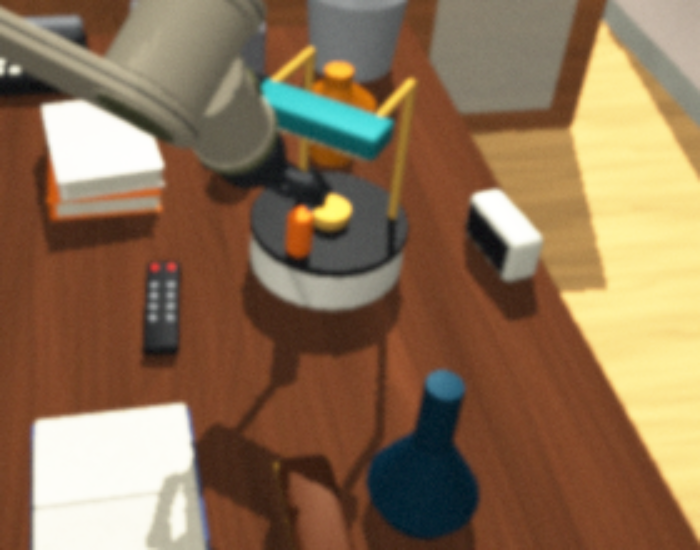

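```bash
python3 -c "
from workcell import job; print(job.job_done())"
```

```text
the job is handed in; nothing more can be done
None
```

The lamp's head is locked in the hidden notch on the open book's side, at about +0.70 rad, and I handed the job in at about 19 s of the 38 s allowed.

**What I did:** The open book lies on the lamp's -y side. I gripped the orange knob from outside at a 36° tilt, lifted the plunger about 15 mm and turned the head to about 0.5 rad. Then I loosened the jaws so the plunger rode on the ring, and pushed the knob on slowly until it dropped.

**Last checks:**
- **Plunger home:** the knob's top fell from about 148 mm on the ring to 134–138 mm, against 136 mm when home.
- **Locked:** pushing on afterwards met about 11 N at a head angle of about 0.70 rad, where a free head gives about 2 N.
- **Hand clear:** the gripper is back out from under the bar, open, and reads almost no force.
- **Bystanders:** the navy vase, tumbler, remote and spectacles case are within about 5 mm of where the networks first placed them. The ochre vase had no first measurement; in the last side picture it stands upright.

**What disagreed or failed:**
- **Head angle:** the cameras' last readings differ a little, from 0.71 to 0.75 rad.
- **Top camera:** its last search for the knob landed on the remote with a low score (0.38), so I ignored it.
- **First standoff:** it was out of the arm's reach and ran to joint 2's limit (-51.1° of -51.17°) without passing it. I moved closer and gave the wrist a half turn before going on.

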